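# Set the long reference rod home in the V-groove fixture

## Robot

A 6-joint arm with a two-finger parallel gripper is mounted at the origin on a cart in front of the work surface, level with it; the furniture and walls round the work are solid. World frame = base frame: x ahead of the robot, y to its left, z up, the work surface at z = 0. Lengths are in m, angles in rad, forces in N, time in s.
With the tool pointing down it reaches from about 0.225 to 0.875 m from the base axis. Payload 3.4 kg.
Tool frame: the origin (TCP) lies at the centre of the arm's flange, where the gripper is bolted on; the fingertips stand 173 mm ahead of it and the grasp point (between the pads) lies manip.hold_point_z ahead of it (manip.hold_point_z is the distance from the TCP to the grasp point, in m); z points along the fingers, y is the line along which they close (so a half turn about z gives the same grasp; the last joint's range is limited). The gripper opens to 85 mm and grips with 20 to 120 N. Pads are 22 mm wide; open, the fingers measure 114 mm over their backs; the gripper's body (76 mm by 85 mm) begins 54 mm behind the grasp point. The pads swing forward as they close: fully open they stand 13 mm farther back than shut.
Start: joints at [1.164, 0.276, 1.505, -0, 1.361, -0.121], TCP at [0.162, 0.552, 0.405] pointing down, gripper open.
Joint ranges: [-2.89, 2.89], [-0.75, 2.08], [0.22, 2.7], [-1.18, 4.32], [0.11, 2.71], [-2.7, 2.7]. Speed limits (rad/s): [2.57, 2.57, 3.14, 3.14, 3.14, 3.14].

## Interface

Orientations are given as a 3x3 rotation matrix whose columns are the frame's x, y, z axes.
In Python, from workcell import manip, viewer gives the robot as it stands. The module is installed in compiled form; this text tells all that it offers.
- The arm moves only by the tool carry_out, never from a script. Its argument "plan" is a list of rows, each an object of numbers: "dx", "dy", "dz": the shift along the world's x, y, z normalised to -1 to 1, where 1 is 0.25 m; "ax", "ay", "az": the turn, a rotation vector about the world's x, y, z normalised to -1 to 1, where 1 is pi rad. A call has 1 to 12 rows; each row shifts and turns the commanded pose from where the row before left it; what a row does not reach is not made up. A row lasts 1/12 s, in which the tool goes at most 41.7 mm and 7.16 degrees, less where a joint would pass 70% of its speed; a pose out of reach is approached as far as the arm can. A call with a number of a shift or a turn outside -1 to 1 is refused whole. A call with a gripper value outside its range is refused whole. "jaw" is the opening in per cent of the stroke, from 0 (shut) to 100 (fully open), set as the call begins (left out, the last holds). The fingers move at their own pace and stop on an object; "squeeze" is the grip in N (left out, the last holds). Time passes only in rows, so rows that do not move let the fingers close. It gives the time, the measured TCP pose, the force, the opening and the grip force at its end, in the units of the state.
- manip.read_state(): the state, without advancing time (a new reading comes with each control period).
- viewer.grab_frame(name): name is "scene" or "top"; returns the picture (400x640x3 uint8, red, green, blue); there is no depth.
- viewer.camera_info(name): a dict with "vertical_fov" (degrees; the focal length in pixels is half the picture's height over the tangent of half this angle, whatever the lens; pixels are square), "cx", "cy" (the principal point, pixels), "distortion" ([k1, k2, p1, p2, k3] as OpenCV has them; the pictures are not rectified), "extrinsics" (4x4, takes a point from camera to world coordinates). Camera axes: x right, y down, z forward; pixel columns grow to the right and rows downward; lengths in m; the calibration is good to about 2 mm. A picture is of the moment at which its call begins. camera_info takes no time and is no camera call.
- manip.close_job(): hands the job in; it is judged then, once.
The state is a dict: "clock": time; "q": joint angles; "qd": joint speeds; "effort": joint torques, N m; "tcp_pos": TCP position; "eef_rot": TCP orientation; "wrist_force": force on the tool from outside, world axes, zero at the start; "moment": the same for the moment, N m; "grip_width": finger opening in m; "finger_force": force on a finger pad.
Only numpy, scipy, OpenCV 4.12 (cv2) and the standard library are available. Lean on these libraries where they do the work, as an engineer would, in place of code of your own. Each camera call takes 0.05 s, during which the arm holds its last target. There are 200 camera calls.

## Task

Take the longer of the two steel rods from the wooden rest, lay it in the V-groove of the length-checking fixture and push it along the groove, under the hood, until its end touches the end stop. Then swing the keeper arm fully closed across the rod. Leave the shorter rod on its rest and do not disturb the other things.

Things in the scene. Friction and masses are not known exactly. Their poses are not given: they have to be found in the camera images.
- long_rod: The longer plain steel rod, 24 mm diameter, 150 mm long, flat ends alike, 0.19 to 0.36 kg. Origin at its middle on the axis; its own y axis runs along the rod (it may roll about that axis). Starts level in one of the two places of the wooden rest, either one.
- short_rod: The shorter plain steel rod, 24 mm diameter, 110 mm long; origin at its middle on the axis, y along the rod. Lies in the other place of the rest and is to stay there.
- rod_rest: Wooden rest, fixed, base 136 (x) by 110 (y) by 10 mm; origin at the centre of its underside. Two notched combs, 10 mm thick, at y = -38 and +38 mm carry the rods along y at x = -42 and +42 mm, rod axes 48 mm over the worktop; between the combs there is free room under the rods down to the base.
- v_fixture: Length-checking fixture, fixed to the worktop; origin on the worktop under the groove's line, halfway along its base plate (224 mm along y, from x = -50 to +63 mm, top 12 mm high). Its y axis runs along the groove towards the end stop; the groove's line is at x = 0, open at y = -105 mm, with the stop face at y = +95 mm.
- groove_mouth (a point): Open end of the groove, on the axis of a rod lying in it, axes as the fixture's. The groove is a 90-degree steel trough 200 mm long, apex 28 mm, upper edges (10 to 14 mm each side) 38 mm over the worktop. A rod in it has its axis 45, its top 57 mm over the worktop: its upper part stands proud and can be gripped down to 7 mm under its axis. Sliding it takes 2 to 6 N; a firmer rise means the stop.
- hood_middle (a point): Middle of the hood's top, a gate spanning the groove 8 to 30 mm before the stop face: 52 mm wide inside, underside 65 mm, top 72 mm over the worktop (screw heads 75). A rod must be laid in with its leading end more than 30 mm before the stop and slid under it.
- stop_face (a point): Point on the end stop's face, on the axis of a rod lying in the groove (45 mm over the worktop); axes as the fixture's, y pointing along the groove into the stop. The stop is 50 mm wide and 72 mm high. With the rod home its middle is 75 mm from here, at y = -75 mm.
- keeper (a joint): Keeper arm's angle in rad: 0 closed (at its limit, square across the groove, black pad 3 mm over the rod), up to 1.75 open; at 1.57 it points along the fixture's +y. Starts at 1.15 to 1.7. Vertical pivot at x = +50, y = +10 mm in the fixture's frame; closing turns it anticlockwise seen from above. Needs 1 to 2 N at the knob, stays where left.
- keeper_knob (a point): Middle of the keeper's upright black knob, 16 mm diameter, 76 mm from the pivot, standing on the arm from 82 to 113 mm over the worktop (this point is 97 mm over it). The arm is 18 mm wide, 8 mm thick, 74 to 82 mm over the worktop. Closed, the knob is at x = -26, y = +10 mm in the fixture's frame.
- dissecting_microscope: Black microscope, fixed between the rest and the fixture, base 170 mm across, 0.38 m high; origin under its base. Carry things round in front of it or well above it.
- petri_dish_0: Shallow clear dish, 69 mm across, 15 mm high, origin under its centre; bystander.
- moisture_tin_1: Round metal tin, 60 mm across, 26 mm high, origin under its centre; bystander.
- beaker_100: Small beaker, 55 mm across, 70 mm high, origin under its centre; bystander.
- log_book: Dark-covered book, 209 x 150 x 13 mm, origin under its centre; bystander.
- sieve_brush: Wooden brush, 184 mm long, lying, origin under its centre; bystander.
- sample_jar_1: White screw-top jar, 56 mm across, 76 mm high, origin under its centre; bystander.

How it is judged:
By the outcome, as a careful person would: the job done as asked, in the order asked, and still so for the second after the job is handed in, with the robot touching nothing.
It also fails if it takes over 72 s, if anything falls off the work surface, if the arm or the gripper's body presses on something with over 40 N, if the wrist force passes 120 N, or if a joint passes its speed limit or range.

## Working session

There is one attempt and no reset: what is moved stays moved. The work goes in short steps, Python scripts to look and compute and a tool call to move; the robot and the scene stay as the last step left them, time stands still between calls to the robot, and variables do not carry over. Pictures are saved under pics/ and viewed, at most 10 in all, crops included, and the job is handed in when it is done.

Besides the shell and the picture viewer there is one more tool, called as name([rows], argument=value, ...), one row to a line, values as JSON. carry_out: Moves the arm, as the interface text tells. Scaled input: -1 to 1 covers 0.25 m each way for a shift and pi rad each way for a turn. Its arguments: {"type":"object","properties":{"plan":{"type":"array"},"jaw":{"type":"number"},"squeeze":{"type":"number"}},"required":["plan"]}

```bash
mkdir -p pics; cat > h.py <<'E'
import numpy as np, cv2
from workcell import manip, viewer
def cam(n):
    c=viewer.camera_info(n); f=200/np.tan(np.radians(c["vertical_fov"])/2)
    return np.array([[f,0,c["cx"]],[0,f,c["cy"]],[0,0,1]]),np.array(c["distortion"]),np.array(c["extrinsics"])
def ray(n,uv):
    K,D,E=cam(n); p=cv2.undistortPoints(np.array(uv,float).reshape(-1,1,2),K,D)[:,0]
    d=np.c_[p,np.ones(len(p))]@E[:3,:3].T
    return E[:3,3],d
def onz(n,uv,z):
    o,d=ray(n,uv); return o+d*((z-o[2])/d[:,2])[:,None]
def proj(n,P):
    K,D,E=cam(n); P=(np.array(P,float).reshape(-1,3)-E[:3,3])@E[:3,:3]
    return cv2.projectPoints(P,np.zeros(3),np.zeros(3),K,D)[0][:,0]
def snap(n,name):
    im=viewer.grab_frame(n); cv2.imwrite(f"pics/{name}.png",im[:,:,::-1]); return im
E
python3 - <<'E'
from h import *
for n in("scene","top"):
    snap(n,n+"0"); K,D,E=cam(n); print(n,K[0,0],E.round(3).tolist(),D)
s=manip.read_state(); print(s, manip.hold_point_z)
E
```

```text
scene 459.90949875625995 [[-0.838, -0.41, 0.361, 0.014], [-0.546, 0.628, -0.554, 0.836], [0.0, -0.661, -0.75, 1.247], [0.0, 0.0, 0.0, 1.0]] [-0.07590225  0.          0.          0.          0.        ]
top 393.1852288232269 [[0.012, -0.988, 0.154, 0.381], [-1.0, -0.01, 0.011, -0.034], [-0.009, -0.154, -0.988, 1.257], [0.0, 0.0, 0.0, 1.0]] [-0.07267617  0.          0.          0.          0.        ]
{'clock': 0.1, 'q': array([ 1.16401230e+00,  2.76518660e-01,  1.50603560e+00,  2.61395342e-05,
        1.36070555e+00, -1.21004109e-01]), 'qd': array([ 4.32309772e-04, -6.97833929e-05, -2.87686702e-03,  1.22533382e-03,
       -3.57290988e-03,  8.58740988e-04]), 'effort': array([ 1.35675160e-03, -4.17699695e+01, -2.46407640e+01, -3.62599610e-05,
        5.88985509e-03,  5.69279834e-06]), 'tcp_pos': array([0.16201858, 0.55149274, 0.40392186]), 'eef_rot': array([[-9.59440460e-01,  2.81910514e-01, -6.83099847e-04],
       [ 2.81911250e-01,  9.59439281e-01, -1.52099286e-03],
       [ 2.26608946e-04, -1.65187562e-03, -9.99998610e-01]]), 'wrist_force': array([-0.01764181,  0.26680183, -0.08549867]), 'moment': array([ 0.02722227, -0.03188724,  0.00805856]), 'finger_force': 0.0, 'grip_width': 0.0854606988436795} 0.1547
```

View pics/scene0.png

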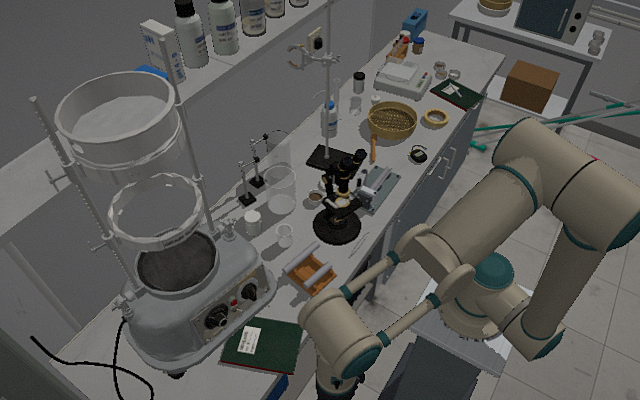

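View pics/top0.png

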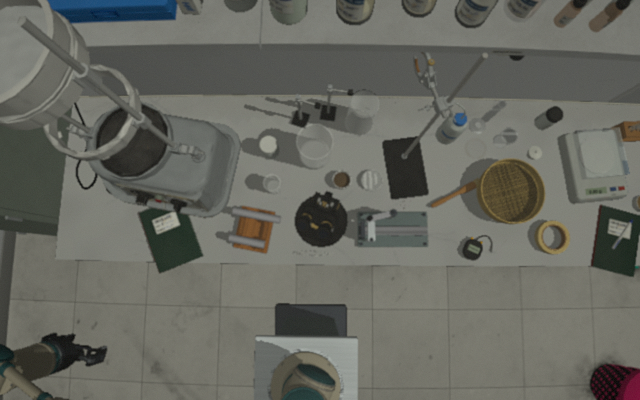

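The scene view has the rest at about (311,268), the microscope at (337,228) and the fixture at (375,190). The top view has the rest at (252,229) with two rods, the microscope at (321,219) and the fixture at (391,228). In the top view the hood is at about (370,228). I'll zoom in on the top view.

```bash
python3 - <<'E'
from h import *
a=cv2.imread("pics/top0.png")
c=cv2.resize(a[190:260,215:295],None,fx=5,fy=5,interpolation=cv2.INTER_CUBIC)
d=cv2.resize(a[195:265,345:437],None,fx=5,fy=5,interpolation=cv2.INTER_CUBIC)
b=np.zeros((600,800,3),np.uint8)
b[:350,:400]=c[:, :400]
w=min(400,d.shape[1]); d=cv2.resize(a[200:255,350:435],None,fx=4.7,fy=4.5,interpolation=cv2.INTER_CUBIC); b[350:350+d.shape[0],:d.shape[1]]=d[:250]
s=cv2.imread("pics/scene0.png"); e=cv2.resize(s[150:220,340:410],None,fx=5.7,fy=5.0); b[:350,400:400+e.shape[1]]=e
g=cv2.resize(s[235:300,275:350],None,fx=4,fy=3.8); b[350:350+g.shape[0],420:420+g.shape[1]]=g
cv2.imwrite("pics/z0.png",b)
E
```

```text
(no output)
```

View pics/z0.png

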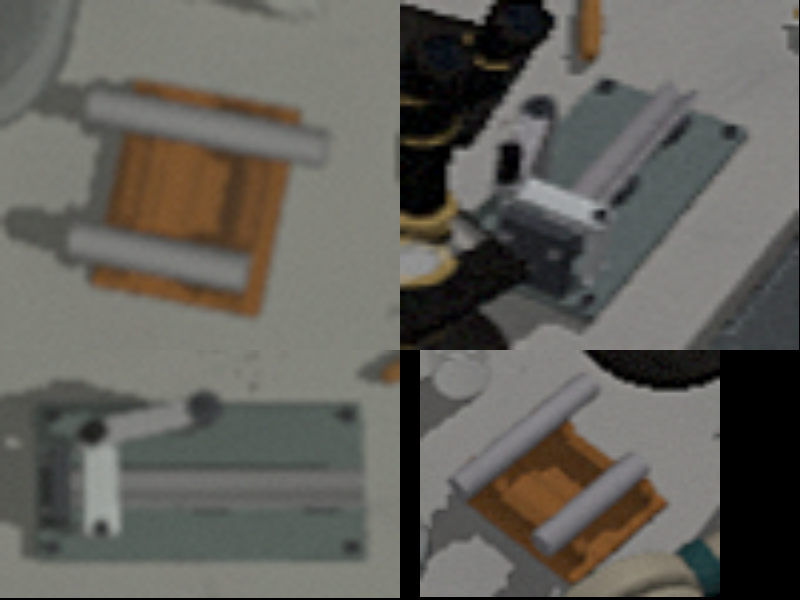

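The crops show the far rod (+x side) is the long one, from about (232.6,211) to (280.4,219.4) in the top view. The fixture lies roughly along world +y with its stop on the left, and the keeper points towards the hood with its knob at about (369.6,295.5/200+). Next I'll measure.

```bash
cat > m.py <<'E'
from h import *
a=cv2.imread("pics/top0.png").astype(int); B,G,R=a[...,0],a[...,1],a[...,2]
def crop(m,x0,x1,y0,y1):
    o=np.zeros(m.shape,np.uint8); o[y0:y1,x0:x1]=m[y0:y1,x0:x1]; return o
hv=cv2.cvtColor(cv2.imread("pics/top0.png"),cv2.COLOR_BGR2HSV)
print("plate px",hv[250//1,400],hv[244,400],"table",hv[255,340],"rod",hv[214,250],hv[242,250])
m=crop((G-R>5),345,440,200,260)
c=max(cv2.findContours(cv2.morphologyEx(m,cv2.MORPH_CLOSE,np.ones((9,9))),0,1)[0],key=cv2.contourArea)
box=cv2.boxPoints(cv2.minAreaRect(c)); w=onz("top",box,.012)
print("plate",box.round(1).tolist(),w.round(4).tolist(),np.linalg.norm(w-np.roll(w,1,0),axis=1).round(4))
m=crop((R-B>40),220,290,195,262)
c=max(cv2.findContours(cv2.morphologyEx(m,cv2.MORPH_CLOSE,np.ones((25,25))),0,1)[0],key=cv2.contourArea)
box=cv2.boxPoints(cv2.minAreaRect(c)); w=onz("top",box,.010)
print("rest",box.round(1).tolist(),w.round(4).tolist(),np.linalg.norm(w-np.roll(w,1,0),axis=1).round(4))
def sh(n,x,y): print(n,np.round(x,4).tolist())
for n,p in(("long",[[88,105],[327,147]]),("short",[[70,242],[250,272]])):
    w=onz("top",np.array(p)/5+[215,190],.048);d=w[0]-w[1]; print(n,w.round(4).tolist(),w.mean(0).round(4),np.linalg.norm(d).round(4),np.degrees(np.arctan2(-d[0],d[1])))
S=lambda p:np.array(p,float)/[4.7,4.5]+[350,200]
print("pivot",onz("top",S([[204,406]]),.082),"knob",onz("top",S([[92,430]]),.113))
print("hood screw",onz("top",S([[101,527]]),.075),"groove",onz("top",S([[362,487],[125,487]]),.038))
E
python3 m.py
```

```text
plate px [ 34  14 132] [70 24 96] table [ 34  16 130] rod [ 30   2 127] [ 38   8 126]
plate [[358.0, 212.0], [427.0, 212.0], [427.0, 247.0], [358.0, 247.0]] [[0.541, -0.1612, 0.012], [0.5431, -0.3826, 0.012], [0.4315, -0.3792, 0.012], [0.4299, -0.1607, 0.012]] [0.1111 0.2214 0.1116 0.2185]
rest [[233.5, 246.5], [242.0, 205.39999389648438], [274.5, 212.1999969482422], [265.8999938964844, 253.1999969482422]] [[0.4269, 0.2332, 0.01], [0.5586, 0.2109, 0.01], [0.5379, 0.1057, 0.01], [0.4071, 0.1294, 0.01]] [0.1057 0.1336 0.1072 0.1329]
long [[0.5354, 0.2323, 0.048], [0.5108, 0.0824, 0.048]] [0.5231 0.1574 0.048 ] 0.1519 -9.307064510278336
short [[0.4501, 0.24, 0.048], [0.4332, 0.1279, 0.048]] [0.4416 0.184  0.048 ] 0.1133 -8.574015030807352
pivot [[ 0.30154262 -0.25726614  0.082     ]] knob [[ 0.2882222  -0.18306815  0.113     ]]
hood screw [[ 0.22305521 -0.19334426  0.075     ]] groove [[ 0.24511486 -0.36756674  0.038     ]
 [ 0.2445557  -0.21393536  0.038     ]]
```

```bash
cat > m2.py <<'E'
from h import *
a=cv2.imread("pics/top0.png").astype(float); d=a[...,1]-a[...,2]
def edge(cols,r0,r1,sgn):  # subpixel row where greenness crosses half
    out=[]
    for c in cols:
        p=d[r0:r1,c-1:c+2].mean(1); h=(p.max()+p.min())/2; b=p>h; i=np.flatnonzero(b[1:]!=b[:-1])
        i=i[0] if sgn>0 else i[-1]; out.append([c,r0+i+(h-p[i])/(p[i+1]-p[i])])
    return np.array(out)
lo=edge(range(362,424,3),240,253,-1); hi=edge(range(395,424,3),206,218,1)
for n,e in(("lo",lo),("hi",hi)):
    w=onz("top",e,.012); l=cv2.fitLine(w[:,:2].astype(np.float32),cv2.DIST_HUBER,0,.01,.01).ravel(); print(n,w.mean(0).round(4),"yaw",np.degrees(np.arctan(-l[0]/l[1])).round(2))
ends=[]
for r in(216,240,243):
    p=d[r-1:r+2,345:440].mean(0);b=np.flatnonzero(p>5)+345;ends.append([b[0]-.5,r]);ends.append([b[-1]+.5,r])
print("ends",onz("top",ends,.012).round(4).tolist())
S=lambda p:(np.array(p,float)-[0,350])/[4.7,4.5]+[350,200]
print("pivot",onz("top",S([[204,406]]),.082),"knob",onz("top",S([[92,430]]),.113))
print("screw",onz("top",S([[101,527]]),.075),"groove",onz("top",S([[362,487],[125,487]]),.038))
for z in(0,.1,.2):print("shaker",z,onz("top",[[240,125],[228,205],[205,210]],z).round(3).tolist())
s=cv2.imread("pics/scene0.png")
print("proj scene rod ends",proj("scene",[[.5354,.2323,.048],[.5108,.0824,.048]]),"knob",proj("scene",onz("top",S([[92,430]]),.113)))
print("pivot",proj("scene",onz("top",S([[204,406]]),.082)))
E
python3 m2.py
```

```text
lo [ 0.4325 -0.2682  0.012 ] yaw 0.32
hi [ 0.5427 -0.323   0.012 ] yaw 4.1
ends [[0.5281, -0.1595, 0.012], [0.5302, -0.3805, 0.012], [0.4518, -0.1592, 0.012], [0.4536, -0.3815, 0.012], [0.4424, -0.1592, 0.012], [0.4442, -0.3812, 0.012]]
pivot [[ 0.5316546  -0.26090678  0.082     ]] knob [[ 0.51127941 -0.18470192  0.113     ]]
screw [[ 0.45063676 -0.19488198  0.075     ]] groove [[ 0.48180697 -0.37357629  0.038     ]
 [ 0.4804951  -0.21604218  0.038     ]]
shaker 0 [[0.833, 0.231, 0.0], [0.561, 0.259, 0.0], [0.544, 0.334, 0.0]]
shaker 0.1 [[0.797, 0.21, 0.1], [0.547, 0.236, 0.1], [0.531, 0.304, 0.1]]
shaker 0.2 [[0.761, 0.189, 0.2], [0.532, 0.212, 0.2], [0.518, 0.275, 0.2]]
proj scene rod ends [[284.28558997 270.86678831]
 [317.44353623 241.90048359]] knob [[359.43831494 178.87620109]]
pivot [[364.41224488 170.23801564]]
```

The two views agree on the long rod's ends to about 1 px. Rod middle is (0.523,0.157) with yaw about -9.3°. Fixture origin is about (0.482,-0.2705) with yaw about 0.4°, and the keeper is at about 1.3. Now I'll move above the rod.

carry_out([
  {"dx":0.07,"dy":-0.08,"az":-0.0192},
  {"dx":0.07,"dy":-0.08,"az":-0.0192},
  {"dx":0.07,"dy":-0.08,"az":-0.0192},
  {"dx":0.07,"dy":-0.08,"az":-0.0192},
  {"dx":0.07,"dy":-0.08,"az":-0.0192},
  {"dx":0.07,"dy":-0.08,"az":-0.0192},
  {"dx":0.07,"dy":-0.08,"az":-0.0192},
  {"dx":0.07,"dy":-0.08,"az":-0.0192},
  {"dx":0.07,"dy":-0.08,"az":-0.0192},
  {"dx":0.07,"dy":-0.08,"az":-0.0192},
  {"dx":0.07,"dy":-0.08,"az":-0.0192},
  {"dx":0.07,"dy":-0.08,"az":-0.0192},
], jaw=65, squeeze=60)

```text
schema error: expected keys dx, dy, dz, ax, ay, az
```

carry_out([
  {"dx":0.05,"dy":-0.056,"az":-0.0192},
  {"dx":0.05,"dy":-0.056,"az":-0.0192},
  {"dx":0.05,"dy":-0.056,"az":-0.0192},
  {"dx":0.05,"dy":-0.056,"az":-0.0192},
  {"dx":0.05,"dy":-0.056,"az":-0.0192},
  {"dx":0.05,"dy":-0.056,"az":-0.0192},
  {"dx":0.05,"dy":-0.056,"az":-0.0192},
  {"dx":0.05,"dy":-0.056,"az":-0.0192},
  {"dx":0.05,"dy":-0.056,"az":-0.0192},
  {"dx":0.05,"dy":-0.056,"az":-0.0192},
  {"dx":0.05,"dy":-0.056,"az":-0.0192},
  {"dx":0.05,"dy":-0.056,"az":-0.0192},
])

```text
schema error: expected keys dx, dy, dz, ax, ay, az
```

carry_out([
  {"dx":0.07,"dy":-0.08,"dz":0,"ax":0,"ay":0,"az":-0.0192},
  {"dx":0.07,"dy":-0.08,"dz":0,"ax":0,"ay":0,"az":-0.0192},
  {"dx":0.07,"dy":-0.08,"dz":0,"ax":0,"ay":0,"az":-0.0192},
  {"dx":0.07,"dy":-0.08,"dz":0,"ax":0,"ay":0,"az":-0.0192},
  {"dx":0.07,"dy":-0.08,"dz":0,"ax":0,"ay":0,"az":-0.0192},
  {"dx":0.07,"dy":-0.08,"dz":0,"ax":0,"ay":0,"az":-0.0192},
  {"dx":0.07,"dy":-0.08,"dz":0,"ax":0,"ay":0,"az":-0.0192},
  {"dx":0.07,"dy":-0.08,"dz":0,"ax":0,"ay":0,"az":-0.0192},
  {"dx":0.07,"dy":-0.08,"dz":0,"ax":0,"ay":0,"az":-0.0192},
  {"dx":0.07,"dy":-0.08,"dz":0,"ax":0,"ay":0,"az":-0.0192},
  {"dx":0.07,"dy":-0.08,"dz":0,"ax":0,"ay":0,"az":-0.0192},
  {"dx":0.07,"dy":-0.08,"dz":0,"ax":0,"ay":0,"az":-0.0192},
], jaw=65, squeeze=60)

```text
clock: 1.1
tcp_pos: [0.3726, 0.3105, 0.4044]
eef_rot: [[-0.53, 0.848, -0.001], [0.848, 0.53, -0.0], [0.0, -0.001, -1.0]]
wrist_force: [1.1, 0.5, 0.1]
grip_width: 0.0556
finger_force: 0.0
```

carry_out([
  {"dx":0.05,"dy":-0.056,"dz":0,"ax":0,"ay":0,"az":-0.0192},
  {"dx":0.05,"dy":-0.056,"dz":0,"ax":0,"ay":0,"az":-0.0192},
  {"dx":0.05,"dy":-0.056,"dz":0,"ax":0,"ay":0,"az":-0.0192},
  {"dx":0.05,"dy":-0.056,"dz":0,"ax":0,"ay":0,"az":-0.0192},
  {"dx":0.05,"dy":-0.056,"dz":0,"ax":0,"ay":0,"az":-0.0192},
  {"dx":0.05,"dy":-0.056,"dz":0,"ax":0,"ay":0,"az":-0.0192},
  {"dx":0.05,"dy":-0.056,"dz":0,"ax":0,"ay":0,"az":-0.0192},
  {"dx":0.05,"dy":-0.056,"dz":0,"ax":0,"ay":0,"az":-0.0192},
  {"dx":0.05,"dy":-0.056,"dz":0,"ax":0,"ay":0,"az":-0.0192},
  {"dx":0.05,"dy":-0.056,"dz":0,"ax":0,"ay":0,"az":-0.0192},
  {"dx":0.0,"dy":0,"dz":0,"ax":0,"ay":0,"az":-0.0192},
  {"dx":0,"dy":0,"dz":0,"ax":0,"ay":0,"az":-0.0192},
])

```text
clock: 2.1
tcp_pos: [0.4978, 0.1707, 0.4041]
eef_rot: [[0.167, 0.986, -0.001], [0.986, -0.167, -0.0], [-0.001, -0.001, -1.0]]
wrist_force: [0.7, 0.0, 0.3]
grip_width: 0.0556
finger_force: 0.0
```

carry_out([
  {"dx":0.031,"dy":-0.035,"dz":-0.05,"ax":0,"ay":0,"az":0},
  {"dx":0.031,"dy":-0.034,"dz":-0.1,"ax":0,"ay":0,"az":0},
  {"dx":0.031,"dy":-0.034,"dz":-0.1,"ax":0,"ay":0,"az":0},
  {"dx":0,"dy":0,"dz":-0.1,"ax":0,"ay":0,"az":0},
  {"dx":0,"dy":0,"dz":-0.1,"ax":0,"ay":0,"az":0},
  {"dx":0,"dy":0,"dz":-0.1,"ax":0,"ay":0,"az":0},
  {"dx":0,"dy":0,"dz":-0.06,"ax":0,"ay":0,"az":0},
  {"dx":0,"dy":0,"dz":0,"ax":0,"ay":0,"az":0},
  {"dx":0,"dy":0,"dz":0,"ax":0,"ay":0,"az":0},
])

```text
clock: 2.85
tcp_pos: [0.5201, 0.1459, 0.2514]
eef_rot: [[0.162, 0.987, -0.002], [0.987, -0.162, -0.0], [-0.001, -0.002, -1.0]]
wrist_force: [0.4, 0.3, 0.6]
grip_width: 0.0554
finger_force: 0.0
```

```bash
python3 - <<'E'
from h import *
s=snap("scene","s1");t=snap("top","t1")
b=np.zeros((600,800,3),np.uint8)
b[:,:400]=cv2.resize(s[200:320,270:350],(400,600))[:,:,::-1]
b[:400,400:]=cv2.resize(t[170:270,215:315],(400,400))[:,:,::-1]
cv2.imwrite("pics/z1.png",b)
E
```

```text
(no output)
```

View pics/z1.png

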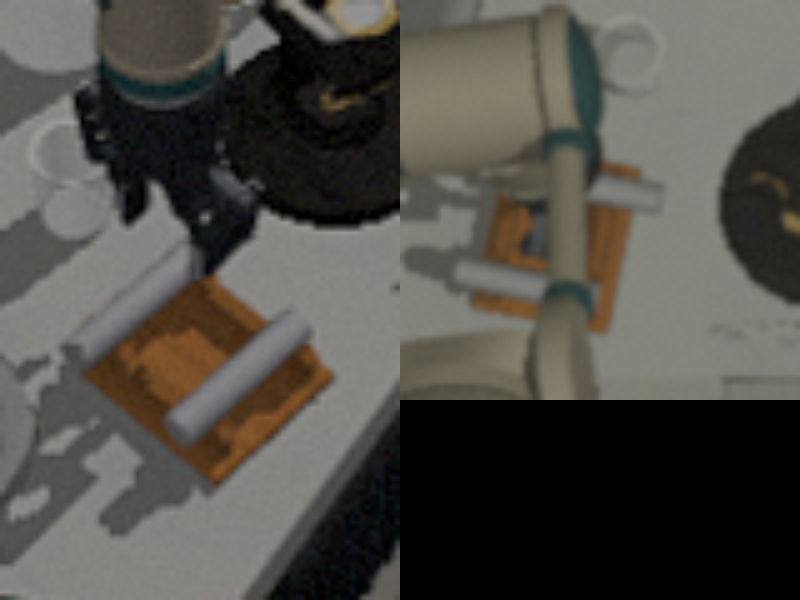

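The scene crop shows the fingers straddling the far (long) rod, with the near tip at about (210,270) in the crop and nothing in the way. I'll descend and grip.

carry_out([
  {"dx":0.003,"dy":-0.003,"dz":-0.03,"ax":0,"ay":0,"az":0},
  {"dx":0,"dy":0,"dz":-0.04,"ax":0,"ay":0,"az":0},
  {"dx":0,"dy":0,"dz":-0.04,"ax":0,"ay":0,"az":0},
  {"dx":0,"dy":0,"dz":-0.02,"ax":0,"ay":0,"az":0},
  {"dx":0,"dy":0,"dz":-0.012,"ax":0,"ay":0,"az":0},
  {"dx":0,"dy":0,"dz":0,"ax":0,"ay":0,"az":0},
  {"dx":0,"dy":0,"dz":0,"ax":0,"ay":0,"az":0},
])

```text
clock: 3.53
tcp_pos: [0.5211, 0.1452, 0.2165]
eef_rot: [[0.162, 0.987, -0.0], [0.987, -0.162, -0.0], [-0.0, -0.0, -1.0]]
wrist_force: [-0.2, 0.4, 0.0]
grip_width: 0.0554
finger_force: 0.0
```

carry_out([
  {"dx":0,"dy":0,"dz":0,"ax":0,"ay":0,"az":0},
  {"dx":0,"dy":0,"dz":0,"ax":0,"ay":0,"az":0},
  {"dx":0,"dy":0,"dz":0,"ax":0,"ay":0,"az":0},
  {"dx":0,"dy":0,"dz":0,"ax":0,"ay":0,"az":0},
  {"dx":0,"dy":0,"dz":0,"ax":0,"ay":0,"az":0},
  {"dx":0,"dy":0,"dz":0,"ax":0,"ay":0,"az":0},
  {"dx":0,"dy":0,"dz":0,"ax":0,"ay":0,"az":0},
  {"dx":0,"dy":0,"dz":0,"ax":0,"ay":0,"az":0},
], jaw=0, squeeze=60)

```text
clock: 4.2
tcp_pos: [0.5203, 0.1454, 0.2174]
eef_rot: [[0.162, 0.987, -0.002], [0.987, -0.162, 0.0], [0.0, -0.002, -1.0]]
wrist_force: [-3.8, 1.8, 4.5]
grip_width: 0.0215
finger_force: 58.6
```

The width reads 21.5 mm against the 24 mm rod, so the contact may be above the axis. I'll reopen, go 5 mm lower and regrip.

carry_out([
  {"dx":0,"dy":0,"dz":0,"ax":0,"ay":0,"az":0},
  {"dx":0,"dy":0,"dz":0,"ax":0,"ay":0,"az":0},
  {"dx":0,"dy":0,"dz":0,"ax":0,"ay":0,"az":0},
  {"dx":0,"dy":0,"dz":-0.01,"ax":0,"ay":0,"az":0},
  {"dx":0,"dy":0,"dz":-0.01,"ax":0,"ay":0,"az":0},
  {"dx":0,"dy":0,"dz":0,"ax":0,"ay":0,"az":0},
], jaw=60)

```text
clock: 4.7
tcp_pos: [0.521, 0.1451, 0.2111]
eef_rot: [[0.162, 0.987, -0.001], [0.987, -0.162, -0.0], [-0.0, -0.001, -1.0]]
wrist_force: [-0.6, -0.4, -0.2]
grip_width: 0.0511
finger_force: 0.0
```

carry_out([
  {"dx":0,"dy":0,"dz":0,"ax":0,"ay":0,"az":0},
  {"dx":0,"dy":0,"dz":0,"ax":0,"ay":0,"az":0},
  {"dx":0,"dy":0,"dz":0,"ax":0,"ay":0,"az":0},
  {"dx":0,"dy":0,"dz":0,"ax":0,"ay":0,"az":0},
  {"dx":0,"dy":0,"dz":0,"ax":0,"ay":0,"az":0},
  {"dx":0,"dy":0,"dz":0,"ax":0,"ay":0,"az":0},
  {"dx":0,"dy":0,"dz":0,"ax":0,"ay":0,"az":0},
  {"dx":0,"dy":0,"dz":0,"ax":0,"ay":0,"az":0},
], jaw=0, squeeze=60)

```text
clock: 5.37
tcp_pos: [0.5203, 0.1453, 0.2119]
eef_rot: [[0.162, 0.987, -0.002], [0.987, -0.162, 0.0], [-0.0, -0.002, -1.0]]
wrist_force: [-4.1, -0.1, 6.1]
grip_width: 0.0221
finger_force: 58.6
```

carry_out([
  {"dx":0,"dy":0,"dz":0.02,"ax":0,"ay":0,"az":0},
  {"dx":0,"dy":0,"dz":0.03,"ax":0,"ay":0,"az":0},
  {"dx":0,"dy":0,"dz":0.04,"ax":0,"ay":0,"az":0},
  {"dx":0,"dy":0,"dz":0.06,"ax":0,"ay":0,"az":0},
  {"dx":0,"dy":0,"dz":0.06,"ax":0,"ay":0,"az":0},
  {"dx":0,"dy":0,"dz":0.06,"ax":0,"ay":0,"az":0},
  {"dx":0,"dy":0,"dz":0.06,"ax":0,"ay":0,"az":0},
  {"dx":0,"dy":0,"dz":0.06,"ax":0,"ay":0,"az":0},
  {"dx":0,"dy":0,"dz":0.04,"ax":0,"ay":0,"az":0},
  {"dx":0,"dy":0,"dz":0.02,"ax":0,"ay":0,"az":0},
  {"dx":0,"dy":0,"dz":0,"ax":0,"ay":0,"az":0},
  {"dx":0,"dy":0,"dz":0,"ax":0,"ay":0,"az":0},
])

```text
clock: 6.37
tcp_pos: [0.521, 0.1451, 0.3241]
eef_rot: [[0.162, 0.987, -0.0], [0.987, -0.162, -0.0], [-0.0, -0.0, -1.0]]
wrist_force: [-0.3, 0.2, -2.3]
grip_width: 0.0217
finger_force: 59.0
```

carry_out([
  {"dx":-0.04,"dy":0,"dz":0,"ax":0,"ay":0,"az":0},
  {"dx":-0.08,"dy":0,"dz":0,"ax":0,"ay":0,"az":0},
  {"dx":-0.1,"dy":0,"dz":0,"ax":0,"ay":0,"az":0},
  {"dx":-0.1,"dy":0,"dz":0,"ax":0,"ay":0,"az":0},
  {"dx":-0.1,"dy":0,"dz":0,"ax":0,"ay":0,"az":0},
  {"dx":-0.1,"dy":0,"dz":0,"ax":0,"ay":0,"az":0},
  {"dx":-0.1,"dy":0,"dz":0,"ax":0,"ay":0,"az":0},
  {"dx":-0.1,"dy":0,"dz":0,"ax":0,"ay":0,"az":0},
  {"dx":-0.1,"dy":0,"dz":0,"ax":0,"ay":0,"az":0},
  {"dx":-0.07,"dy":0,"dz":0,"ax":0,"ay":0,"az":0},
  {"dx":-0.03,"dy":0,"dz":0,"ax":0,"ay":0,"az":0},
  {"dx":0,"dy":0,"dz":0,"ax":0,"ay":0,"az":0},
])

```text
clock: 7.37
tcp_pos: [0.2886, 0.1449, 0.3235]
eef_rot: [[0.161, 0.987, -0.002], [0.987, -0.161, -0.001], [-0.001, -0.002, -1.0]]
wrist_force: [0.4, -0.4, -3.1]
grip_width: 0.0218
finger_force: 59.1
```

```bash
python3 - <<'E'
from h import *
s=snap("scene","s2");t=snap("top","t2")
b=np.zeros((600,800,3),np.uint8)
b[:,:400]=cv2.resize(s[220:400,280:400],(400,600))[:,:,::-1]
b[:400,400:]=cv2.resize(t[190:330,200:340],(400,400))[:,:,::-1]
cv2.imwrite("pics/z2.png",b)
E
```

```text
(no output)
```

View pics/z2.png

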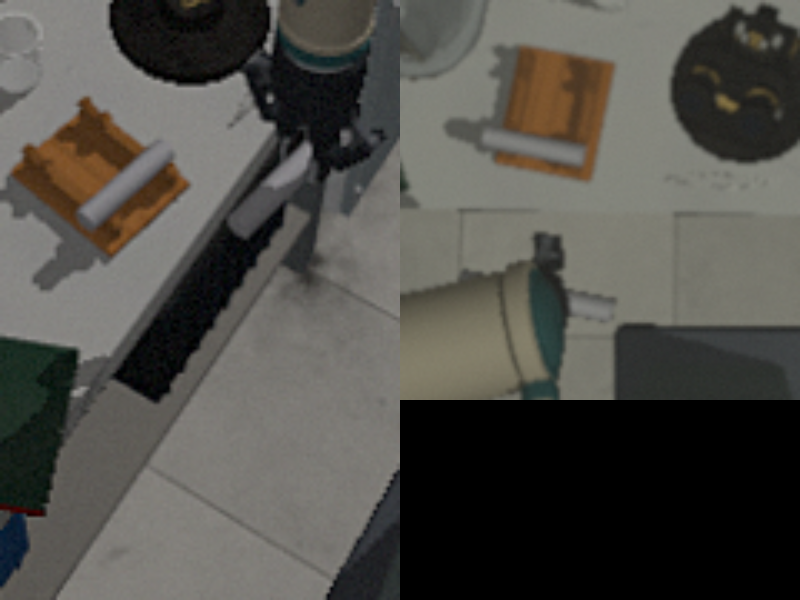

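The crops show the long rod held in the gripper and the short rod still on its rest, at about (535,147) in the top crop. I'll check that the held rod is level.

```bash
python3 - <<'E'
from h import *
p=np.array([.2886,.1449,.1596]);u=np.array([.161,.987,0])
for s in(-.063,.087): 
  for n in("scene","top"): print(s,n,proj(n,p+s*u))
E
```

```text
-0.063 scene [[384.45578399 253.79431182]]
-0.063 top [[274.52538668 299.47056818]]
0.087 scene [[351.31394178 286.94538704]]
0.087 top [[221.18853939 289.53750616]]
```

carry_out([
  {"dx":0,"dy":-0.04,"dz":0,"ax":0,"ay":0,"az":0},
  {"dx":0,"dy":-0.08,"dz":0,"ax":0,"ay":0,"az":0},
  {"dx":0,"dy":-0.1,"dz":0,"ax":0,"ay":0,"az":0},
  {"dx":0,"dy":-0.1,"dz":0,"ax":0,"ay":0,"az":0},
  {"dx":0,"dy":-0.1,"dz":0,"ax":0,"ay":0,"az":0},
  {"dx":0,"dy":-0.1,"dz":0,"ax":0,"ay":0,"az":0},
  {"dx":0,"dy":-0.1,"dz":0,"ax":0,"ay":0,"az":0},
  {"dx":0,"dy":-0.1,"dz":0,"ax":0,"ay":0,"az":0},
  {"dx":0,"dy":-0.1,"dz":0,"ax":0,"ay":0,"az":0},
  {"dx":0,"dy":-0.1,"dz":0,"ax":0,"ay":0,"az":0},
  {"dx":0,"dy":-0.1,"dz":0,"ax":0,"ay":0,"az":0},
  {"dx":0,"dy":-0.1,"dz":0,"ax":0,"ay":0,"az":0},
])

```text
clock: 8.47
tcp_pos: [0.2921, -0.1374, 0.3244]
eef_rot: [[0.163, 0.987, 0.001], [0.987, -0.163, -0.001], [-0.001, 0.002, -1.0]]
wrist_force: [0.3, -0.0, -3.3]
grip_width: 0.022
finger_force: 59.1
```

carry_out([
  {"dx":0,"dy":-0.1,"dz":0,"ax":0,"ay":0,"az":0.009},
  {"dx":0,"dy":-0.1,"dz":0,"ax":0,"ay":0,"az":0.009},
  {"dx":0,"dy":-0.1,"dz":0,"ax":0,"ay":0,"az":0.009},
  {"dx":0,"dy":-0.1,"dz":0,"ax":0,"ay":0,"az":0.009},
  {"dx":0.04,"dy":-0.1,"dz":0,"ax":0,"ay":0,"az":0.009},
  {"dx":0.08,"dy":-0.1,"dz":0,"ax":0,"ay":0,"az":0.009},
  {"dx":0.1,"dy":-0.06,"dz":0,"ax":0,"ay":0,"az":0},
  {"dx":0.1,"dy":-0.03,"dz":0,"ax":0,"ay":0,"az":0},
  {"dx":0.1,"dy":0,"dz":0,"ax":0,"ay":0,"az":0},
  {"dx":0.1,"dy":0,"dz":0,"ax":0,"ay":0,"az":0},
  {"dx":0.06,"dy":0,"dz":0,"ax":0,"ay":0,"az":0},
  {"dx":0,"dy":0,"dz":0,"ax":0,"ay":0,"az":0},
])

```text
clock: 9.47
tcp_pos: [0.4401, -0.3094, 0.3234]
eef_rot: [[-0.008, 1.0, 0.004], [1.0, 0.008, -0.002], [-0.002, 0.004, -1.0]]
wrist_force: [0.5, -1.3, -3.0]
grip_width: 0.022
finger_force: 59.3
```

carry_out([
  {"dx":0.06,"dy":0.008,"dz":0,"ax":0,"ay":0,"az":0},
  {"dx":0.06,"dy":0,"dz":0,"ax":0,"ay":0,"az":0},
  {"dx":0.048,"dy":0,"dz":-0.05,"ax":0,"ay":0,"az":0},
  {"dx":0,"dy":0,"dz":-0.08,"ax":0,"ay":0,"az":0},
  {"dx":0,"dy":0,"dz":-0.08,"ax":0,"ay":0,"az":0},
  {"dx":0,"dy":0,"dz":-0.08,"ax":0,"ay":0,"az":0},
  {"dx":0,"dy":0,"dz":-0.06,"ax":0,"ay":0,"az":0},
  {"dx":0,"dy":0,"dz":0,"ax":0,"ay":0,"az":0},
  {"dx":0,"dy":0,"dz":0,"ax":0,"ay":0,"az":0},
])

```text
clock: 10.22
tcp_pos: [0.4779, -0.3053, 0.2353]
eef_rot: [[-0.007, 1.0, -0.002], [1.0, 0.007, 0.002], [0.002, -0.002, -1.0]]
wrist_force: [0.7, -0.4, -2.3]
grip_width: 0.0222
finger_force: 59.4
```

```bash
python3 - <<'E'
from h import *
s=snap("scene","s3");t=snap("top","t3")
b=np.zeros((600,800,3),np.uint8)
b[:,:400]=cv2.resize(s[130:235,335:405],(400,600))[:,:,::-1]
b[:400,400:]=cv2.resize(t[180:270,345:435],(400,400))[:,:,::-1]
cv2.imwrite("pics/z3.png",b)
E
```

```text
(no output)
```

View pics/z3.png

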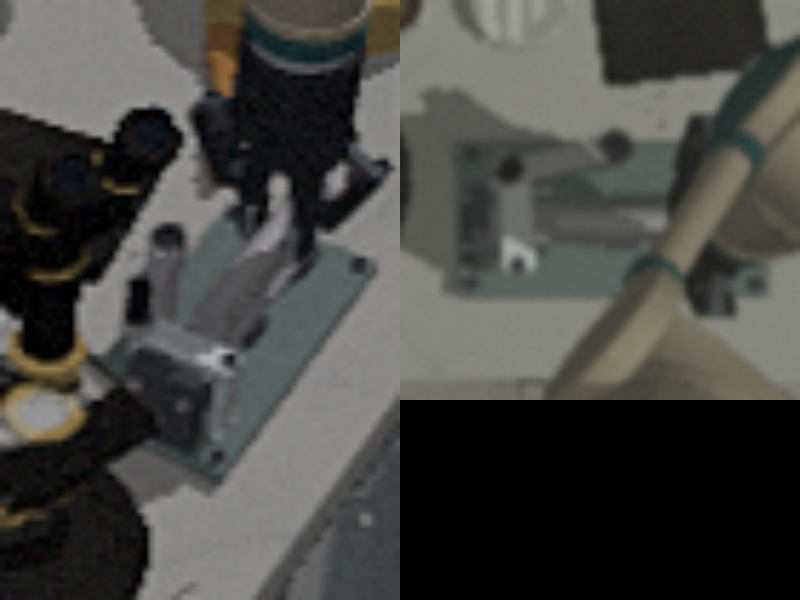

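The crops show the rod hanging over the groove behind the hood, with the keeper knob at about (510,168) in the top crop, still beside the hood. I'll correct x by 4 mm and lower it slowly.

carry_out([
  {"dx":0.008,"dy":-0.004,"dz":0,"ax":0,"ay":0,"az":0},
  {"dx":0.008,"dy":-0.004,"dz":0,"ax":0,"ay":0,"az":0},
  {"dx":0,"dy":0,"dz":-0.02,"ax":0,"ay":0,"az":0},
  {"dx":0,"dy":0,"dz":-0.02,"ax":0,"ay":0,"az":0},
  {"dx":0,"dy":0,"dz":-0.02,"ax":0,"ay":0,"az":0},
  {"dx":0,"dy":0,"dz":-0.02,"ax":0,"ay":0,"az":0},
  {"dx":0,"dy":0,"dz":-0.012,"ax":0,"ay":0,"az":0},
  {"dx":0,"dy":0,"dz":0,"ax":0,"ay":0,"az":0},
  {"dx":0,"dy":0,"dz":0,"ax":0,"ay":0,"az":0},
])

```text
clock: 11.07
tcp_pos: [0.482, -0.3073, 0.2133]
eef_rot: [[-0.007, 1.0, -0.001], [1.0, 0.007, 0.0], [0.0, -0.001, -1.0]]
wrist_force: [-0.0, 0.7, -3.3]
grip_width: 0.0214
finger_force: 59.4
```

carry_out([
  {"dx":0,"dy":0,"dz":-0.006,"ax":0,"ay":0,"az":0},
  {"dx":0,"dy":0,"dz":-0.006,"ax":0,"ay":0,"az":0},
  {"dx":0,"dy":0,"dz":0,"ax":0,"ay":0,"az":0},
  {"dx":0,"dy":0,"dz":0,"ax":0,"ay":0,"az":0},
])

```text
clock: 11.4
tcp_pos: [0.4821, -0.3073, 0.2108]
eef_rot: [[-0.007, 1.0, 0.0], [1.0, 0.007, -0.0], [-0.0, 0.0, -1.0]]
wrist_force: [0.3, -0.4, -3.3]
grip_width: 0.022
finger_force: 59.4
```

carry_out([
  {"dx":0,"dy":0,"dz":-0.004,"ax":0,"ay":0,"az":0},
  {"dx":0,"dy":0,"dz":-0.004,"ax":0,"ay":0,"az":0},
  {"dx":0,"dy":0,"dz":0,"ax":0,"ay":0,"az":0},
  {"dx":0,"dy":0,"dz":0,"ax":0,"ay":0,"az":0},
])

```text
clock: 11.73
tcp_pos: [0.4821, -0.3073, 0.2101]
eef_rot: [[-0.007, 1.0, 0.001], [1.0, 0.007, -0.001], [-0.001, 0.001, -1.0]]
wrist_force: [-2.2, 1.0, 5.3]
grip_width: 0.0217
finger_force: 63.4
```

Contact at the expected height. I'll release, then regrip 30 mm farther back and 3 mm higher for the push.

carry_out([
  {"dx":0,"dy":0,"dz":0,"ax":0,"ay":0,"az":0},
  {"dx":0,"dy":0,"dz":0,"ax":0,"ay":0,"az":0},
  {"dx":0,"dy":0,"dz":0,"ax":0,"ay":0,"az":0},
  {"dx":0,"dy":0,"dz":0,"ax":0,"ay":0,"az":0},
  {"dx":0,"dy":0,"dz":0.008,"ax":0,"ay":0,"az":0},
  {"dx":0,"dy":0,"dz":0.008,"ax":0,"ay":0,"az":0},
  {"dx":0,"dy":-0.04,"dz":0,"ax":0,"ay":0,"az":0},
  {"dx":0,"dy":-0.04,"dz":0,"ax":0,"ay":0,"az":0},
  {"dx":0,"dy":-0.04,"dz":0,"ax":0,"ay":0,"az":0},
  {"dx":0,"dy":0,"dz":0,"ax":0,"ay":0,"az":0},
  {"dx":0,"dy":0,"dz":0,"ax":0,"ay":0,"az":0},
], jaw=50)

```text
clock: 12.65
tcp_pos: [0.482, -0.3384, 0.2126]
eef_rot: [[-0.005, 1.0, 0.0], [1.0, 0.005, -0.0], [-0.0, 0.0, -1.0]]
wrist_force: [-0.3, -0.3, 0.1]
grip_width: 0.0427
finger_force: 0.0
```

carry_out([
  {"dx":0,"dy":0,"dz":0,"ax":0,"ay":0,"az":0},
  {"dx":0,"dy":0,"dz":0,"ax":0,"ay":0,"az":0},
  {"dx":0,"dy":0,"dz":0,"ax":0,"ay":0,"az":0},
  {"dx":0,"dy":0,"dz":0,"ax":0,"ay":0,"az":0},
  {"dx":0,"dy":0,"dz":0,"ax":0,"ay":0,"az":0},
  {"dx":0,"dy":0,"dz":0,"ax":0,"ay":0,"az":0},
  {"dx":0,"dy":0,"dz":0,"ax":0,"ay":0,"az":0},
  {"dx":0,"dy":0,"dz":0,"ax":0,"ay":0,"az":0},
], jaw=0, squeeze=35)

```text
clock: 13.32
tcp_pos: [0.4818, -0.3371, 0.2127]
eef_rot: [[-0.007, 1.0, -0.001], [1.0, 0.007, 0.0], [0.0, -0.001, -1.0]]
wrist_force: [-1.5, -0.3, 0.9]
grip_width: 0.0228
finger_force: 34.4
```

```bash
python3 - <<'E'
from h import *
s=snap("scene","s4");t=snap("top","t4")
b=np.zeros((600,800,3),np.uint8)
b[:,:400]=cv2.resize(s[130:235,335:405],(400,600))[:,:,::-1]
b[:400,400:]=cv2.resize(t[180:270,345:435],(400,400))[:,:,::-1]
cv2.imwrite("pics/z4.png",b)
p=np.array([.4815,-.2955,.045])
for q in(p+[0,.075,0],p-[0,.075,0]):print(proj("scene",q),proj("top",q))
E
```

```text
[[370.30515289 189.49739185]] [[378.36917015 229.95028342]]
[[389.40026043 165.44116224]] [[426.65795401 230.35380774]]
```

View pics/z4.png

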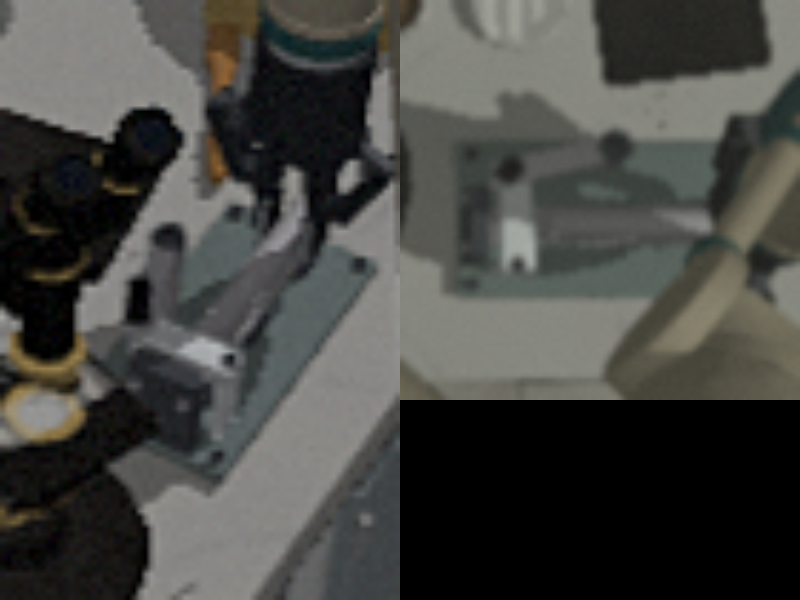

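The rod lies in the groove behind the hood, running from about (540,222) to (710,222) in the top crop. I'll push it along +y.

carry_out([
  {"dx":0,"dy":0.02,"dz":0,"ax":0,"ay":0,"az":0},
  {"dx":0,"dy":0.02,"dz":0,"ax":0,"ay":0,"az":0},
  {"dx":0,"dy":0.02,"dz":0,"ax":0,"ay":0,"az":0},
  {"dx":0,"dy":0.02,"dz":0,"ax":0,"ay":0,"az":0},
  {"dx":0,"dy":0.02,"dz":0,"ax":0,"ay":0,"az":0},
  {"dx":0,"dy":0.02,"dz":0,"ax":0,"ay":0,"az":0},
  {"dx":0,"dy":0.02,"dz":0,"ax":0,"ay":0,"az":0},
  {"dx":0,"dy":0.01,"dz":0,"ax":0,"ay":0,"az":0},
])

```text
clock: 14.08
tcp_pos: [0.4818, -0.3002, 0.213]
eef_rot: [[-0.008, 1.0, -0.001], [1.0, 0.008, -0.002], [-0.002, -0.001, -1.0]]
wrist_force: [-5.2, -4.9, 2.2]
grip_width: 0.0224
finger_force: 34.6
```

carry_out([
  {"dx":0,"dy":0.006,"dz":0,"ax":0,"ay":0,"az":0},
  {"dx":0,"dy":0.006,"dz":0,"ax":0,"ay":0,"az":0},
  {"dx":0,"dy":0.006,"dz":0,"ax":0,"ay":0,"az":0},
  {"dx":0,"dy":0,"dz":0,"ax":0,"ay":0,"az":0},
])

```text
clock: 14.42
tcp_pos: [0.4818, -0.2959, 0.213]
eef_rot: [[-0.008, 1.0, -0.001], [1.0, 0.008, -0.002], [-0.002, -0.001, -1.0]]
wrist_force: [-3.9, -3.8, 2.0]
grip_width: 0.0227
finger_force: 34.6
```

Expected stop contact is near -0.2925. I'll continue in small steps.

carry_out([
  {"dx":0,"dy":0.004,"dz":0,"ax":0,"ay":0,"az":0},
  {"dx":0,"dy":0.004,"dz":0,"ax":0,"ay":0,"az":0},
  {"dx":0,"dy":0,"dz":0,"ax":0,"ay":0,"az":0},
])

```text
clock: 14.67
tcp_pos: [0.4818, -0.2941, 0.213]
eef_rot: [[-0.008, 1.0, -0.001], [1.0, 0.008, -0.003], [-0.003, -0.001, -1.0]]
wrist_force: [-4.5, -3.9, 1.8]
grip_width: 0.0224
finger_force: 34.6
```

carry_out([
  {"dx":0,"dy":0.004,"dz":0,"ax":0,"ay":0,"az":0},
  {"dx":0,"dy":0.004,"dz":0,"ax":0,"ay":0,"az":0},
  {"dx":0,"dy":0,"dz":0,"ax":0,"ay":0,"az":0},
])

```text
clock: 14.92
tcp_pos: [0.4818, -0.2924, 0.213]
eef_rot: [[-0.009, 1.0, -0.001], [1.0, 0.009, -0.003], [-0.003, -0.001, -1.0]]
wrist_force: [-3.9, -5.0, 1.7]
grip_width: 0.0225
finger_force: 34.6
```

carry_out([
  {"dx":0,"dy":0.004,"dz":0,"ax":0,"ay":0,"az":0},
  {"dx":0,"dy":0.004,"dz":0,"ax":0,"ay":0,"az":0},
  {"dx":0,"dy":0,"dz":0,"ax":0,"ay":0,"az":0},
])

```text
clock: 15.17
tcp_pos: [0.4818, -0.2917, 0.2131]
eef_rot: [[-0.01, 1.0, -0.0], [1.0, 0.01, -0.007], [-0.007, -0.0, -1.0]]
wrist_force: [-6.1, -9.3, -1.1]
grip_width: 0.0223
finger_force: 34.4
```

carry_out([
  {"dx":0,"dy":0.004,"dz":0,"ax":0,"ay":0,"az":0},
  {"dx":0,"dy":0.004,"dz":0,"ax":0,"ay":0,"az":0},
  {"dx":0,"dy":0,"dz":0,"ax":0,"ay":0,"az":0},
])

```text
clock: 15.42
tcp_pos: [0.482, -0.2911, 0.2134]
eef_rot: [[-0.011, 1.0, 0.0], [1.0, 0.011, -0.01], [-0.01, 0.0, -1.0]]
wrist_force: [-6.7, -13.8, -1.8]
grip_width: 0.0229
finger_force: 34.4
```

Force rose from 4–5 N to 14 N at the predicted position, so the rod is on the stop. I'll release and rise, then measure the knob.

carry_out([
  {"dx":0,"dy":0,"dz":0,"ax":0,"ay":0,"az":0},
  {"dx":0,"dy":0,"dz":0,"ax":0,"ay":0,"az":0},
  {"dx":0,"dy":0,"dz":0,"ax":0,"ay":0,"az":0},
  {"dx":0,"dy":0,"dz":0,"ax":0,"ay":0,"az":0},
  {"dx":0,"dy":0,"dz":0.04,"ax":0,"ay":0,"az":0},
  {"dx":0,"dy":0,"dz":0.08,"ax":0,"ay":0,"az":0},
  {"dx":0,"dy":0,"dz":0.1,"ax":0,"ay":0,"az":0},
  {"dx":0,"dy":0,"dz":0.1,"ax":0,"ay":0,"az":0},
  {"dx":0,"dy":0,"dz":0.1,"ax":0,"ay":0,"az":0},
  {"dx":0,"dy":0,"dz":0.04,"ax":0,"ay":0,"az":0},
  {"dx":0,"dy":0,"dz":0,"ax":0,"ay":0,"az":0},
], jaw=55)

```text
clock: 16.33
tcp_pos: [0.4829, -0.2875, 0.331]
eef_rot: [[-0.007, 1.0, 0.006], [1.0, 0.007, -0.004], [-0.004, 0.006, -1.0]]
wrist_force: [0.0, -0.5, -0.1]
grip_width: 0.047
finger_force: 0.0
```

```bash
python3 - <<'E'
from h import *
s=snap("scene","s5");t=snap("top","t5")
b=np.zeros((600,800,3),np.uint8)
b[:,:400]=cv2.resize(s[130:235,335:405],(400,600))[:,:,::-1]
b[:400,400:]=cv2.resize(t[180:270,345:435],(400,400))[:,:,::-1]
cv2.imwrite("pics/z5.png",b)
# dark blob of the knob in the top view
g=t[205:225,362:378].max(2); m=(g<60).astype(np.uint8); n,l,st,c=cv2.connectedComponentsWithStats(m)
for i in range(1,n):
    if st[i,4]>4: p=c[i]+[362,205]; print(p,st[i],onz("top",[p],.113).round(4),onz("top",[p],.105).round(4))
st=manip.read_state();print(st["q"].round(2),st["tcp_pos"].round(4))
E
```

```text
[369.  217.5] [ 5 11  5  4 18] [[ 0.5121 -0.183   0.113 ]] [[ 0.513  -0.1841  0.105 ]]
[-0.66  0.31  1.66  0.    1.17 -0.67] [ 0.4819 -0.2869  0.3274]
```

View pics/z5.png

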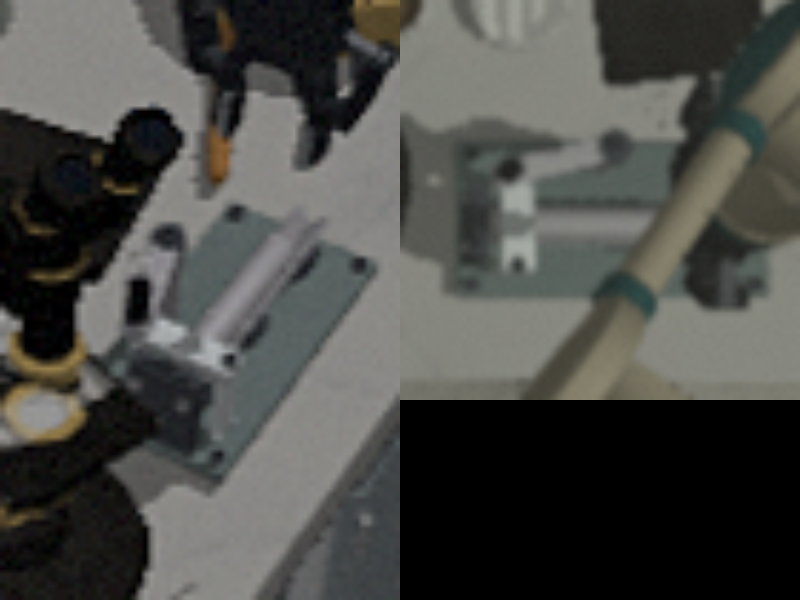

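The crops show the rod sitting in the groove under the hood and the gripper clear. The keeper knob is at (369,217.5) px, which gives about (0.512,-0.184). I'll go above the knob.

carry_out([
  {"dx":0.02,"dy":0.06,"dz":0,"ax":0,"ay":0,"az":0.014},
  {"dx":0.02,"dy":0.07,"dz":0,"ax":0,"ay":0,"az":0.014},
  {"dx":0.02,"dy":0.07,"dz":0,"ax":0,"ay":0,"az":0.014},
  {"dx":0.02,"dy":0.07,"dz":0,"ax":0,"ay":0,"az":0.014},
  {"dx":0.02,"dy":0.07,"dz":0,"ax":0,"ay":0,"az":0.014},
  {"dx":0.02,"dy":0.068,"dz":0,"ax":0,"ay":0,"az":0.014},
  {"dx":0,"dy":0,"dz":0,"ax":0,"ay":0,"az":0},
  {"dx":0,"dy":0,"dz":0,"ax":0,"ay":0,"az":0},
])

```text
clock: 17.1
tcp_pos: [0.5118, -0.1845, 0.3259]
eef_rot: [[-0.269, 0.963, -0.003], [0.963, 0.269, 0.001], [0.002, -0.003, -1.0]]
wrist_force: [-0.6, -0.7, -0.6]
grip_width: 0.047
finger_force: 0.0
```

carry_out([
  {"dx":0,"dy":0,"dz":-0.05,"ax":0,"ay":0,"az":0},
  {"dx":0,"dy":0,"dz":-0.06,"ax":0,"ay":0,"az":0},
  {"dx":0,"dy":0,"dz":-0.06,"ax":0,"ay":0,"az":0},
  {"dx":0,"dy":0,"dz":-0.06,"ax":0,"ay":0,"az":0},
  {"dx":0,"dy":0,"dz":-0.034,"ax":0,"ay":0,"az":0},
  {"dx":0,"dy":0,"dz":0,"ax":0,"ay":0,"az":0},
  {"dx":0,"dy":0,"dz":0,"ax":0,"ay":0,"az":0},
])

```text
clock: 17.68
tcp_pos: [0.5119, -0.1858, 0.2611]
eef_rot: [[-0.267, 0.964, -0.002], [0.964, 0.267, 0.001], [0.001, -0.001, -1.0]]
wrist_force: [0.1, 0.5, 0.3]
grip_width: 0.047
finger_force: 0.0
```

carry_out([
  {"dx":0,"dy":0,"dz":0,"ax":0,"ay":0,"az":0},
  {"dx":0,"dy":0,"dz":0,"ax":0,"ay":0,"az":0},
  {"dx":0,"dy":0,"dz":0,"ax":0,"ay":0,"az":0},
  {"dx":0,"dy":0,"dz":0,"ax":0,"ay":0,"az":0},
  {"dx":0,"dy":0,"dz":0,"ax":0,"ay":0,"az":0},
  {"dx":0,"dy":0,"dz":0,"ax":0,"ay":0,"az":0},
  {"dx":0,"dy":0,"dz":0,"ax":0,"ay":0,"az":0},
  {"dx":0,"dy":0,"dz":0,"ax":0,"ay":0,"az":0},
], jaw=0, squeeze=20)

```text
clock: 18.35
tcp_pos: [0.5124, -0.1855, 0.2626]
eef_rot: [[-0.268, 0.964, 0.002], [0.964, 0.268, -0.001], [-0.001, 0.001, -1.0]]
wrist_force: [-1.1, -0.6, 6.2]
grip_width: 0.0152
finger_force: 21.1
```

The knob is gripped (15 mm). Next I'll compute the arc increments.

```bash
python3 - <<'E'
import numpy as np
t=np.linspace(1.315,0,15);p=.076*np.c_[-np.cos(t),np.sin(t)]
print((np.diff(p,axis=0)/.25).round(3).tolist(),(np.diff(-t)/np.pi).round(4)[0])
E
```

```text
[[-0.027, -0.009], [-0.026, -0.011], [-0.025, -0.013], [-0.024, -0.016], [-0.022, -0.018], [-0.02, -0.02], [-0.018, -0.022], [-0.016, -0.023], [-0.014, -0.025], [-0.012, -0.026], [-0.009, -0.027], [-0.007, -0.028], [-0.004, -0.028], [-0.001, -0.029]] 0.0299
```

carry_out([
  {"dx":-0.027,"dy":-0.009,"dz":0.006,"ax":0,"ay":0,"az":0.03},
  {"dx":-0.026,"dy":-0.011,"dz":0,"ax":0,"ay":0,"az":0.03},
  {"dx":-0.025,"dy":-0.013,"dz":0,"ax":0,"ay":0,"az":0.03},
  {"dx":-0.024,"dy":-0.016,"dz":0,"ax":0,"ay":0,"az":0.03},
  {"dx":-0.022,"dy":-0.018,"dz":0,"ax":0,"ay":0,"az":0.03},
  {"dx":-0.02,"dy":-0.02,"dz":0,"ax":0,"ay":0,"az":0.03},
  {"dx":-0.018,"dy":-0.022,"dz":0,"ax":0,"ay":0,"az":0.03},
  {"dx":0,"dy":0,"dz":0,"ax":0,"ay":0,"az":0},
])

```text
clock: 19.02
tcp_pos: [0.471, -0.213, 0.2627]
eef_rot: [[-0.802, 0.597, -0.001], [0.597, 0.802, 0.0], [0.001, -0.0, -1.0]]
wrist_force: [1.2, -0.4, -2.1]
grip_width: 0.0152
finger_force: 20.4
```

carry_out([
  {"dx":-0.016,"dy":-0.023,"dz":0,"ax":0,"ay":0,"az":0.03},
  {"dx":-0.014,"dy":-0.025,"dz":0,"ax":0,"ay":0,"az":0.03},
  {"dx":-0.012,"dy":-0.026,"dz":0,"ax":0,"ay":0,"az":0.03},
  {"dx":-0.009,"dy":-0.027,"dz":0,"ax":0,"ay":0,"az":0.03},
  {"dx":-0.007,"dy":-0.028,"dz":0,"ax":0,"ay":0,"az":0.03},
  {"dx":-0.004,"dy":-0.028,"dz":0,"ax":0,"ay":0,"az":0.03},
  {"dx":-0.001,"dy":-0.02,"dz":0,"ax":0,"ay":0,"az":0.03},
  {"dx":0,"dy":0,"dz":0,"ax":0,"ay":0,"az":0},
])

```text
clock: 19.68
tcp_pos: [0.4554, -0.2575, 0.2627]
eef_rot: [[-1.0, -0.018, -0.002], [-0.018, 1.0, -0.0], [0.002, -0.0, -1.0]]
wrist_force: [-1.9, -3.5, -0.9]
grip_width: 0.0152
finger_force: 20.5
```

carry_out([
  {"dx":0,"dy":-0.008,"dz":0,"ax":0,"ay":0,"az":0},
  {"dx":0,"dy":0,"dz":0,"ax":0,"ay":0,"az":0},
  {"dx":0,"dy":0,"dz":0,"ax":0,"ay":0,"az":0},
])

```text
clock: 19.93
tcp_pos: [0.4554, -0.2583, 0.2627]
eef_rot: [[-1.0, -0.018, -0.002], [-0.018, 1.0, 0.001], [0.002, 0.001, -1.0]]
wrist_force: [-2.4, -1.3, -2.7]
grip_width: 0.0151
finger_force: 20.4
```

carry_out([
  {"dx":0,"dy":-0.008,"dz":0,"ax":0,"ay":0,"az":0},
  {"dx":0,"dy":0,"dz":0,"ax":0,"ay":0,"az":0},
  {"dx":0,"dy":0,"dz":0,"ax":0,"ay":0,"az":0},
])

```text
clock: 20.18
tcp_pos: [0.4554, -0.26, 0.2628]
eef_rot: [[-1.0, -0.019, -0.002], [-0.019, 1.0, 0.002], [0.002, 0.002, -1.0]]
wrist_force: [-3.9, 2.3, -3.0]
grip_width: 0.0149
finger_force: 20.4
```

carry_out([
  {"dx":0,"dy":-0.008,"dz":0,"ax":0,"ay":0,"az":0},
  {"dx":0,"dy":0,"dz":0,"ax":0,"ay":0,"az":0},
  {"dx":0,"dy":0,"dz":0,"ax":0,"ay":0,"az":0},
])

```text
clock: 20.43
tcp_pos: [0.4554, -0.2611, 0.2627]
eef_rot: [[-1.0, -0.019, -0.002], [-0.019, 1.0, 0.005], [0.002, 0.005, -1.0]]
wrist_force: [-1.6, 6.3, -2.3]
grip_width: 0.0151
finger_force: 20.6
```

carry_out([
  {"dx":0,"dy":-0.01,"dz":0,"ax":0,"ay":0,"az":0},
  {"dx":0,"dy":-0.006,"dz":0,"ax":0,"ay":0,"az":0},
  {"dx":0,"dy":0,"dz":0,"ax":0,"ay":0,"az":0},
  {"dx":0,"dy":0,"dz":0,"ax":0,"ay":0,"az":0},
])

```text
clock: 20.77
tcp_pos: [0.4553, -0.2625, 0.2626]
eef_rot: [[-1.0, -0.017, -0.002], [-0.017, 1.0, 0.012], [0.002, 0.012, -1.0]]
wrist_force: [-0.2, 16.3, 1.3]
grip_width: 0.0147
finger_force: 21.5
```

The keeper is at its limit (16 N rise at the predicted place). I'll release and rise.

carry_out([
  {"dx":0,"dy":0,"dz":0,"ax":0,"ay":0,"az":0},
  {"dx":0,"dy":0,"dz":0,"ax":0,"ay":0,"az":0},
  {"dx":0,"dy":0,"dz":0,"ax":0,"ay":0,"az":0},
  {"dx":0,"dy":0,"dz":0,"ax":0,"ay":0,"az":0},
  {"dx":0,"dy":0,"dz":0.04,"ax":0,"ay":0,"az":0},
  {"dx":0,"dy":0,"dz":0.08,"ax":0,"ay":0,"az":0},
  {"dx":0,"dy":0,"dz":0.1,"ax":0,"ay":0,"az":0},
  {"dx":0,"dy":0,"dz":0.1,"ax":0,"ay":0,"az":0},
  {"dx":0,"dy":0,"dz":0.1,"ax":0,"ay":0,"az":0},
  {"dx":0,"dy":0,"dz":0,"ax":0,"ay":0,"az":0},
], jaw=50)

```text
clock: 21.6
tcp_pos: [0.4572, -0.2681, 0.3744]
eef_rot: [[-1.0, -0.019, 0.009], [-0.019, 1.0, -0.007], [-0.009, -0.008, -1.0]]
wrist_force: [0.6, 0.1, 0.1]
grip_width: 0.0428
finger_force: 0.0
```

carry_out([
  {"dx":-0.06,"dy":-0.06,"dz":0,"ax":0,"ay":0,"az":0},
  {"dx":-0.08,"dy":-0.08,"dz":0,"ax":0,"ay":0,"az":0},
  {"dx":-0.08,"dy":-0.08,"dz":0,"ax":0,"ay":0,"az":0},
  {"dx":-0.08,"dy":-0.08,"dz":0,"ax":0,"ay":0,"az":0},
  {"dx":-0.08,"dy":-0.08,"dz":0,"ax":0,"ay":0,"az":0},
  {"dx":-0.08,"dy":-0.08,"dz":0,"ax":0,"ay":0,"az":0},
  {"dx":-0.08,"dy":-0.08,"dz":0,"ax":0,"ay":0,"az":0},
  {"dx":0,"dy":0,"dz":0,"ax":0,"ay":0,"az":0},
  {"dx":0,"dy":0,"dz":0,"ax":0,"ay":0,"az":0},
])

```text
clock: 22.35
tcp_pos: [0.3199, -0.4029, 0.3685]
eef_rot: [[-1.0, -0.016, 0.001], [-0.016, 1.0, -0.0], [-0.001, -0.0, -1.0]]
wrist_force: [0.0, -0.1, -0.4]
grip_width: 0.0426
finger_force: 0.0
```

```bash
python3 - <<'E'
from h import *
s=snap("scene","s6");t=snap("top","t6")
b=np.zeros((600,800,3),np.uint8)
b[:,:400]=cv2.resize(s[130:235,335:405],(400,600),interpolation=2)[:,:,::-1]
b[:400,400:]=cv2.resize(t[195:265,350:435],(400,330),interpolation=2)[:,:,::-1] if 0 else cv2.resize(t[190:265,355:430],(400,400),interpolation=2)[:,:,::-1]
b[400:,400:]=cv2.resize(t[185:265,215:345],(400,200))[:,:,::-1]
cv2.imwrite("pics/z6.png",b)
print("exp knob",proj("top",[.456,-.2605,.113]),"exp rod tail",proj("top",[.482,-.3255,.057]))
E
```

```text
exp knob [[395.75266007 236.92070736]] exp rod tail [[413.1473196  229.75967608]]
```

View pics/z6.png

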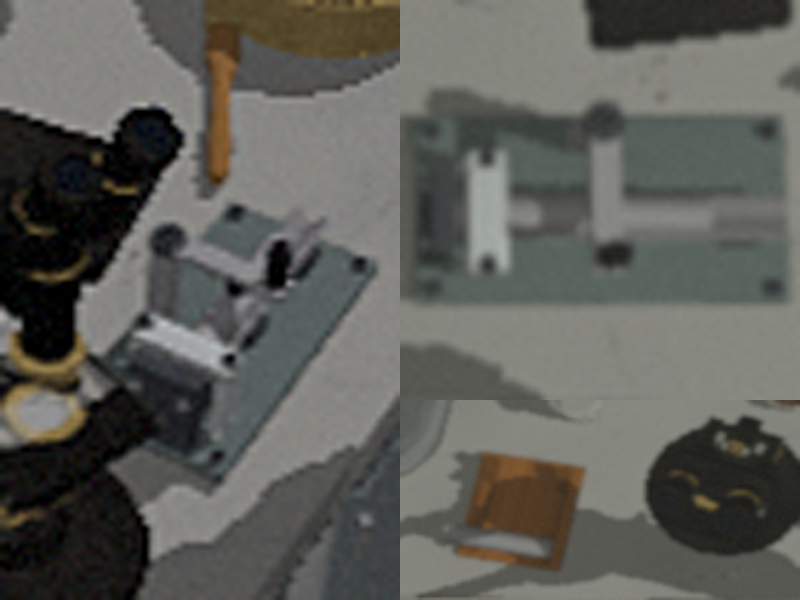

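The top crop shows the keeper square across the rod, with its knob at (394.9,237.6) px against the expected (395.8,236.9). The rod tail is at about 413.7 px against 413.1, and the short rod is still on its rest. I'll do one sub-pixel check of the tail.

```bash
python3 - <<'E'
from h import *
t=cv2.imread("pics/t6.png").astype(float).mean(2)
def cross(r0,r1,a,b):
    p=t[r0:r1,a:b].mean(0); g=np.abs(np.diff(p)); i=g.argmax(); s=slice(max(0,i-2),i+3); return p.round(0), a+.5+(np.arange(len(g))[s]*g[s]).sum()/g[s].sum()
for r in((227,229),(229,231),(231,233)):
    p,c=cross(*r,406,420); print(p,c,onz("top",[[c,r[0]+.5]],.050).round(4))
p,c=cross(217,222,420,435);print("plate end",c,onz("top",[[c,219]],.012))
p,c=cross(240,243,420,435);print("plate end",c,onz("top",[[c,241]],.012))
E
```

```text
[102. 102. 102. 100. 102. 101. 104. 110. 109. 109. 109. 108. 108. 109.] 412.172131147541 [[ 0.4895 -0.3243  0.05  ]]
[130. 129. 129. 128. 127. 128. 128. 121. 112. 109. 110. 110. 110. 108.] 413.3467741935484 [[ 0.4834 -0.3278  0.05  ]]
[126. 128. 128. 129. 128. 126. 125. 112. 101.  97.  97.  99.  98.  97.] 412.967032967033 [[ 0.4772 -0.3265  0.05  ]]
plate end 426.7906976744186 [[ 0.52053898 -0.38118438  0.012     ]]
plate end 427.44348894348894 [[ 0.45048292 -0.38119196  0.012     ]]
```

```bash
python3 -c "
from workcell import manip
print(manip.close_job())"
```

```text
the job is handed in; nothing more can be done
None
```

The job is handed in at about 22 s on the robot's clock, with no verdict shown: the long rod was pushed along the groove to the end stop (force rise at the predicted position), then the keeper was swung closed to its limit, and the short rod is still on its rest.

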